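Stroke-test slide units and turn the good ones to the wiring bar

TASK

Test every slide unit in the cradle: push its red knob from the green end as far as it will go. Any unit whose knob jams part way is a reject: put it in the orange tray. Lift each unit whose knob runs the whole stroke out of its nest, turn it end for end and seat it flat in a nest again, with its green end at the blue wiring bar and its knob left at the end of its run; leave the bottle, tape and brush alone.

Things in the scene. Friction and masses are not known exactly. Their poses are not given: they have to be found in the camera images.
- cradle: Fixed white test cradle, 129 (x) x 344 (y) x 30 mm; origin: centre of underside; x runs from aluminium end bar (robot side) to blue wiring bar. Five open nests 105 x 36 mm at x = 0, y = -136, -68, 0, 68, 136 mm, floors 6 mm up. End bars 12 mm thick, top z = 30 mm; guide blocks between nests, top z = 18 mm, reach 20 mm in from each bar, leaving the middle 65 mm of the nest sides free for fingers.
- slide_a: Slide unit: steel bar 100 (x) x 32 (y) x 24 (z) mm, 0.2 kg, green terminal block at its -x end, a red knob on top. Origin: centre of its underside; z up. At the start it lies in a nest with x along the cradle's x (green end at the aluminium bar). May be absent.
- term_a (a point): Top of the green terminal end of slide_a: at (-45, 0, 24) mm in the unit's frame.
- knob_a (a joint): Run of the red knob of slide_a along the unit's +x, m: 0 at the green end (knob centre at unit x = -23 mm), 0.046 fully run (x = +23 mm). 14 (x) x 12 (y) mm, 25 to 42 mm above the unit's underside. Sound: drags with 1 to 3 N all the way and stays where left. Faulty: drags the same, then stops dead 10 to 35 mm along; 8 N is enough to tell.
- slide_b: Slide unit: steel bar 100 (x) x 32 (y) x 24 (z) mm, 0.2 kg, green terminal block at its -x end, a red knob on top. Origin: centre of its underside; z up. At the start it lies in a nest with x along the cradle's x (green end at the aluminium bar). May be absent.
- term_b (a point): Top of the green terminal end of slide_b: at (-45, 0, 24) mm in the unit's frame.
- knob_b (a joint): Run of the red knob of slide_b along the unit's +x, m: 0 at the green end (knob centre at unit x = -23 mm), 0.046 fully run (x = +23 mm). 14 (x) x 12 (y) mm, 25 to 42 mm above the unit's underside. Sound: drags with 1 to 3 N all the way and stays where left. Faulty: drags the same, then stops dead 10 to 35 mm along; 8 N is enough to tell.
- slide_c: Slide unit: steel bar 100 (x) x 32 (y) x 24 (z) mm, 0.2 kg, green terminal block at its -x end, a red knob on top. Origin: centre of its underside; z up. At the start it lies in a nest with x along the cradle's x (green end at the aluminium bar). May be absent.
- term_c (a point): Top of the green terminal end of slide_c: at (-45, 0, 24) mm in the unit's frame.
- knob_c (a joint): Run of the red knob of slide_c along the unit's +x, m: 0 at the green end (knob centre at unit x = -23 mm), 0.046 fully run (x = +23 mm). 14 (x) x 12 (y) mm, 25 to 42 mm above the unit's underside. Sound: drags with 1 to 3 N all the way and stays where left. Faulty: drags the same, then stops dead 10 to 35 mm along; 8 N is enough to tell.
- slide_d: Slide unit: steel bar 100 (x) x 32 (y) x 24 (z) mm, 0.2 kg, green terminal block at its -x end, a red knob on top. Origin: centre of its underside; z up. At the start it lies in a nest with x along the cradle's x (green end at the aluminium bar). May be absent.
- term_d (a point): Top of the green terminal end of slide_d: at (-45, 0, 24) mm in the unit's frame.
- knob_d (a joint): Run of the red knob of slide_d along the unit's +x, m: 0 at the green end (knob centre at unit x = -23 mm), 0.046 fully run (x = +23 mm). 14 (x) x 12 (y) mm, 25 to 42 mm above the unit's underside. Sound: drags with 1 to 3 N all the way and stays where left. Faulty: drags the same, then stops dead 10 to 35 mm along; 8 N is enough to tell.
- slide_e: Slide unit: steel bar 100 (x) x 32 (y) x 24 (z) mm, 0.2 kg, green terminal block at its -x end, a red knob on top. Origin: centre of its underside; z up. At the start it lies in a nest with x along the cradle's x (green end at the aluminium bar). May be absent.
- term_e (a point): Top of the green terminal end of slide_e: at (-45, 0, 24) mm in the unit's frame.
- knob_e (a joint): Run of the red knob of slide_e along the unit's +x, m: 0 at the green end (knob centre at unit x = -23 mm), 0.046 fully run (x = +23 mm). 14 (x) x 12 (y) mm, 25 to 42 mm above the unit's underside. Sound: drags with 1 to 3 N all the way and stays where left. Faulty: drags the same, then stops dead 10 to 35 mm along; 8 N is enough to tell.
- reject_tray: Loose orange open tray for rejects, 160 (x) x 200 (y) x 28 mm high, walls 4 mm, floor about 4 mm thick, 0.6 kg; origin: centre of its underside.
- flux_bottle: Bystander: standing white bottle with a yellow cap, 44 mm across, 85 mm high.
- tape_roll: Bystander: roll of black tape lying flat, 68 mm across, 19 mm high.
- brush: Bystander: red brush, lying.
Mind the look-alikes: they are no part of the job. What is shaped like the slide_e but brown or purple is not meant. Leave any purple look-alike of the slide_a alone.

How it is judged:
On the way:
1. every slide unit present has had its knob pushed as far as it will go (value of joint each of knob_a, knob_c, knob_d above 0.042 m and value of joint knob_b above 0.014 m and value of joint knob_e above 0.026 m), for 0.2 s.
At the end, for the whole second after the job is handed in: Each free-running unit sits flat in a nest (within 6 mm of its centre, 7 degrees), green end at the blue bar, knob within 4 mm of its full 46 mm; each unit whose knob jams lies in the orange tray, its centre within the walls; the tray is level, all at rest (linear speed of each of slide_a, slide_b, slide_c, slide_d, slide_e below 0.02 m/s and angle between each of slide_a, slide_c, slide_d's own z axis and vertical below 0.12 rad and angular speed of each of slide_b, slide_e below 0.2 rad/s and value of joint each of knob_a, knob_c, knob_d above 0.042 m and x of each of term_a, term_c, term_d in the frame of cradle above 0.035 m and z of slide_a in the frame of cradle between 0.002 and 0.011 m and angle between the x axis of each of slide_a, slide_c, slide_d and the x axis of cradle, either way round below 0.12 rad and x of slide_a in the frame of cradle between -0.006 and 0.006 m and (y of slide_a in the frame of cradle between -0.142 and -0.13 m or y of slide_a in the frame of cradle between -0.074 and -0.062 m or y of slide_a in the frame of cradle between -0.006 and 0.006 m or y of slide_a in the frame of cradle between 0.062 and 0.074 m or y of slide_a in the frame of cradle between 0.13 and 0.142 m) and z of slide_c in the frame of cradle between 0.002 and 0.011 m and x of slide_c in the frame of cradle between -0.006 and 0.006 m and (y of slide_c in the frame of cradle between -0.142 and -0.13 m or y of slide_c in the frame of cradle between -0.074 and -0.062 m or y of slide_c in the frame of cradle between -0.006 and 0.006 m or y of slide_c in the frame of cradle between 0.062 and 0.074 m or y of slide_c in the frame of cradle between 0.13 and 0.142 m) and z of slide_d in the frame of cradle between 0.002 and 0.011 m and x of slide_d in the frame of cradle between -0.006 and 0.006 m and (y of slide_d in the frame of cradle between -0.142 and -0.13 m or y of slide_d in the frame of cradle between -0.074 and -0.062 m or y of slide_d in the frame of cradle between -0.006 and 0.006 m or y of slide_d in the frame of cradle between 0.062 and 0.074 m or y of slide_d in the frame of cradle between 0.13 and 0.142 m) and x of slide_b in the frame of reject_tray between -0.078 and 0.078 m and y of slide_b in the frame of reject_tray between -0.098 and 0.098 m and z of slide_b in the frame of reject_tray between -0.005 and 0.07 m and x of slide_e in the frame of reject_tray between -0.078 and 0.078 m and y of slide_e in the frame of reject_tray between -0.098 and 0.098 m and z of slide_e in the frame of reject_tray between -0.005 and 0.07 m and angle between reject_tray's own z axis and vertical below 0.1 rad); the robot touches nothing.
It fails at once if a bystander (bottle, tape roll, brush) is moved more than 30 mm (distance of any of flux_bottle, tape_roll, brush from where it was at the start of the episode above 0.03 m).
Of slide_a, slide_b, slide_c, slide_d, slide_e only 4 to 5 are there at a start; the rules pass over those that are not, and their reading is None.
At some moment in a run one of reject_tray may be knocked a few centimetres aside while the robot is not near it.
Once in a run the grip may slacken for a moment while it holds something.
It also fails if it takes over 210 s, if anything falls off the work surface, if the arm or the gripper's body presses on something with over 40 N, if the wrist force passes 120 N, or if a joint passes its speed limit or range.

ROBOT

A 6-joint arm with a two-finger parallel gripper is mounted at the origin on the work surface. World frame = base frame: x ahead of the robot, y to its left, z up, the work surface at z = 0. Lengths are in m, angles in rad, forces in N, time in s.
With the tool pointing down it reaches from about 0.425 to 0.95 m from the base axis. Payload 3.5 kg.
Tool frame: the origin (TCP) lies midway between the tips of the shut fingers; the grasp point (between the pads) lies 19 mm behind it (ctrl.pinch_z is the distance from the TCP to the grasp point, in m); z points along the fingers, y is the line along which they close (so a half turn about z gives the same grasp; the last joint's range is limited). The gripper opens to 85 mm and grips with 20 to 120 N. Pads are 22 mm wide; open, the fingers measure 114 mm over their backs; the gripper's body (76 mm by 85 mm) begins 54 mm behind the grasp point. The pads swing forward as they close: fully open they stand 13 mm farther back than shut.
Start: joints at [-1.452, 0.286, 1.577, -0, 1.279, -0.15], TCP at [0.179, -0.651, 0.231] pointing down, gripper open.
Joint ranges: [-2.77, 2.77], [-0.9, 2.22], [0.21, 2.48], [-1.53, 4.67], [0.24, 2.81], [-2.84, 2.84]. Speed limits (rad/s): [2.79, 2.79, 3.14, 3.14, 3.14, 3.14].

INTERFACE

Orientations are given as a unit quaternion [x, y, z, w].
In Python, from plant import get_state, viewer, sign_off, ctrl gives the robot as it stands. The module is installed in compiled form; this text tells all that it offers.
- The arm moves only by the shell command python3 -m handwheel 'ROWS' [FORCE]. ROWS is JSON, a list that holds one entry, the list of rows, each a list of 5 numbers: the finger opening in m, from 0 to 0.0854, then the shift along the tool's x, y, z in m, then the turn about the tool's z in degrees. In form: [[[claw, x, y, z, spin], ...]]. A call has 1 to 12 rows; each row shifts and turns the commanded pose from where the row before left it, along the tool's axes as they then stand; what a row does not reach is not made up. A row lasts 1/12 s, in which the tool goes at most 41.7 mm and 7.16 degrees, less where a joint would pass 70% of its speed; a pose out of reach is approached as far as the arm can. A call is refused whole if a number of a shift passes 0.0417 or a number of a turn 7.16, either way. A call with a gripper value outside its range is refused whole. The fingers move at their own pace and stop on an object; FORCE is the grip in N (left out, the last holds). Time passes only in rows, so rows that do not move let the fingers close. It gives the time, the measured TCP pose, the force, the opening and the grip force at its end, in the units of the state.
- get_state(): the state, without advancing time (a new reading comes with each control period).
- viewer.read_camera(name): name is "side" or "top" or "wrist"; returns the picture (420x560x3 uint8, blue, green, red); there is no depth.
- viewer.camera_params(name): a dict with "fov_y" (degrees; the focal length in pixels is half the picture's height over the tangent of half this angle, whatever the lens; pixels are square), "cx", "cy" (the principal point, pixels), "xyz" and "attitude" of the camera in the world; the wrist camera has in their place "hand_eye" (4x4, takes a point from camera to tool coordinates, whose origin is the TCP and whose axes are the flange's). Camera axes: x right, y up, looking along -z (the intrinsics and any distortion apply to the point x, -y, -z); pixel columns grow to the right and rows downward; lengths in m; the calibration is good to about 2 mm. A picture is of the moment at which its call begins: read the wrist's pose just before it. camera_params takes no time and is no camera call.
- sign_off(): hands the job in; it is judged then, once.
Trained networks look in the newest picture that a camera, given by its name, has taken for a name from the list of things; names that differ only in an ending like _2 or _b are one class to them, and where a whole thing is asked for, a point or a joint stands for the part that bears it (a point fixed in the world has none). Each returns a list of dicts, best first, with "confidence" (0 to 1); they miss things now and then, are a little off and sometimes report something else, mostly with a low value. They report only what shows in the picture. A call takes as long as a camera call. They do not tell look-alikes from the thing itself.
- viewer.look_for(camera, name): "extent" ([left, top, width, height] as shares, 0 to 1, of the picture: columns of its width, rows of its height, round what is visible of it).
- viewer.outline_of(camera, name): "mask" (420x560 bool, what is visible of it) and "extent" ([left, top, width, height] as shares, 0 to 1, of the picture: columns of its width, rows of its height, round what is visible of it).
- viewer.pinpoint(camera, name): "xy" ([column, row] as shares, 0 to 1, of the picture: columns of its width, rows of its height: a listed point, or the origin of a listed thing).
The state is a dict: "time": time; "qpos": joint angles; "dq": joint speeds; "joint_efforts": joint torques, N m; "eef_pos": TCP position; "tcp_rot": TCP orientation; "contact_force": force on the tool from outside, world axes, zero at the start; "wrist_torque": the same for the moment, N m; "opening": opening from 0.0 (shut) to 1.0 (fully open); "finger_force": force on a finger pad.
Only numpy, scipy, OpenCV 4.12 (cv2) and the standard library are available. Lean on these libraries where they do the work, as an engineer would, in place of code of your own. Each camera call takes 0.05 s, during which the arm holds its last target. There are 200 camera calls.

## Working session

There is one attempt and no reset: what is moved stays moved. The work goes in short steps, Python scripts to look and compute and a shell command to move; the robot and the scene stay as the last step left them, time stands still between calls to the robot, and variables do not carry over. Pictures are saved under pics/ and viewed, at most 18 in all, crops included, and the job is handed in when it is done.

```bash
mkdir -p pics; cat > h.py <<'E'
import numpy as np, cv2
from scipy.spatial.transform import Rotation as R
from plant import get_state, viewer, sign_off, ctrl
def cam(name, st=None):
    p=viewer.camera_params(name)
    f=210/np.tan(np.radians(p['fov_y'])/2)
    if 'hand_eye' in p:
        st=st or get_state()
        T=np.eye(4);T[:3,:3]=R.from_quat(st['tcp_rot']).as_matrix();T[:3,3]=st['eef_pos']
        M=T@np.array(p['hand_eye']); return f,p['cx'],p['cy'],M[:3,:3],M[:3,3],p
    a=np.array(p['attitude'])
    Rm=R.from_quat(a).as_matrix() if a.size==4 else a.reshape(3,3)
    return f,p['cx'],p['cy'],Rm,np.array(p['xyz']),p
def ray(c,u,v,z):
    f,cx,cy,Rm,t,p=c
    d=Rm@np.array([(u-cx)/f,-(v-cy)/f,-1]); return t+d*(z-t[2])/d[2]
def proj(c,P):
    f,cx,cy,Rm,t,p=c
    q=Rm.T@(np.array(P)-t); return cx+f*q[0]/-q[2], cy-f*q[1]/-q[2]
E
python3 - <<'E'
from h import *
for n in ['top','side','wrist']:
    im=viewer.read_camera(n); cv2.imwrite(f'pics/{n}0.png',im); c=cam(n); print(n,c[0],c[5])
    if n!='wrist':
        for k in ['slide_a','knob_a','term_a','cradle','reject_tray','flux_bottle','tape_roll','brush']:
            print(k,[(np.round([d['xy'][0]*560,d['xy'][1]*420]).tolist(),round(d['confidence'],2)) for d in viewer.pinpoint(n,k)])
s=get_state();print(s, ctrl.pinch_z)
E
```

```text
top 384.6212946571444 {'fov_y': 57.26833992187975, 'cx': 282.7724113678538, 'cy': 213.93379089819445, 'xyz': array([ 0.44175624, -0.02722645,  0.85200613]), 'attitude': array([-0.04745124,  0.04072292,  0.71653347, -0.69474442])}
slide_a [([305.0, 302.0], 0.94), ([287.0, 203.0], 0.72), ([239.0, 287.0], 0.69), ([177.0, 300.0], 0.64), ([161.0, 217.0], 0.62), ([254.0, 204.0], 0.61), ([226.0, 207.0], 0.61), ([227.0, 229.0], 0.34)]Traceback (most recent call last):
  File "<stdin>", line 6, in <module>
ValueError: it knows: brush, cradle, flux_bottle, reject_tray, slide, tape_roll, term
```

View pics/top0.png

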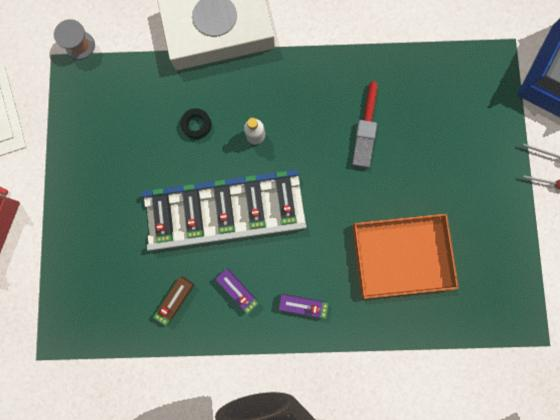

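The picture shows five grey units in the cradle at about (161..287, 210). The tray is at (405,257), and the brown and purple look-alikes lie in front of the cradle. The tape is at (196,124), the bottle at (255,130) and the brush at (366,130).

```bash
python3 - <<'E'
from h import *
H={'slide':.006,'term':.03,'cradle':0,'reject_tray':0,'flux_bottle':0,'tape_roll':0,'brush':0}
for n in ['top','side']:
    im=viewer.read_camera(n); cv2.imwrite(f'pics/{n}0.png',im); c=cam(n)
    for k,z in H.items():
        for d in viewer.pinpoint(n,k):
            u,v=d['xy'][0]*560,d['xy'][1]*420
            print(n,k,round(u),round(v),round(d['confidence'],2),np.round(ray(c,u,v,z)[:2],3))
c=cam('top')
for nm,(u,v) in dict(blueL=(144,192),blueR=(299,173),alR=(305,226),alL=(148,248)).items(): print(nm,np.round(ray(c,u,v,.03),3))
print(viewer.camera_params('wrist')); print(get_state())
E
```

```text
top slide 283 200 0.97 [ 0.579 -0.021]
top slide 222 209 0.93 [0.564 0.114]
top slide 172 298 0.89 [0.373 0.224]
top slide 193 215 0.83 [0.553 0.179]
top slide 163 217 0.68 [0.549 0.247]
top slide 301 306 0.65 [ 0.347 -0.054]
top slide 239 290 0.61 [0.386 0.08 ]
top slide 254 202 0.57 [0.577 0.042]
top term 257 225 0.98 [0.522 0.036]
top term 159 318 0.88 [0.333 0.244]
top term 286 220 0.87 [ 0.532 -0.028]
top term 249 303 0.76 [0.359 0.056]
top term 196 233 0.75 [0.51  0.166]
top term 321 308 0.73 [ 0.344 -0.094]
top term 163 236 0.68 [0.505 0.238]
top term 251 204 0.67 [0.569 0.047]
top term 226 230 0.64 [0.515 0.101]
top term 369 127 0.17 [ 0.734 -0.217]
top cradle 227 211 0.87 [0.559 0.105]
top reject_tray 402 254 0.71 [ 0.452 -0.281]
top flux_bottle 253 135 0.74 [0.734 0.042]
top flux_bottle 228 208 0.3 [0.566 0.101]
top tape_roll 200 126 0.67 [0.759 0.163]
top brush 363 126 0.68 [ 0.747 -0.21 ]
top brush 187 216 0.42 [0.551 0.193]
side slide 271 221 0.86 [ 0.579 -0.021]
side slide 265 233 0.85 [0.571 0.032]
side slide 367 234 0.85 [ 0.351 -0.053]
side slide 235 296 0.84 [0.542 
[... 1437 characters left out ...]
y([-1.45202522e+00,  2.86278062e-01,  1.57673100e+00, -2.91509704e-05,
        1.27863108e+00, -1.49981000e-01]), 'dq': array([-1.20033797e-03, -1.50165862e-03, -7.26277753e-04,  3.57123251e-05,
        1.01371965e-03,  6.46800090e-04]), 'joint_efforts': array([-4.38600682e-04, -4.05957735e+01, -2.92945576e+01, -1.56673200e-04,
        4.79311002e-04, -7.62197942e-06]), 'eef_pos': array([ 0.17926159, -0.65072419,  0.2313227 ]), 'tcp_rot': array([ 9.90984553e-01,  1.33976176e-01, -1.35855451e-05, -2.39562968e-05]), 'contact_force': array([-0.82374373, -0.22953908,  0.21033583]), 'wrist_torque': array([ 0.0104587 ,  0.08294334, -0.0098983 ]), 'finger_force': 0.0, 'opening': 1.0020549504192389}
```

```bash
python3 - <<'E'
import cv2
im=cv2.imread('pics/top0.png'); cv2.imwrite('pics/top0c.png',cv2.resize(im[160:260,135:315],None,fx=4.4,fy=4.4,interpolation=cv2.INTER_CUBIC))
E
```

```text
(no output)
```

View pics/top0c.png

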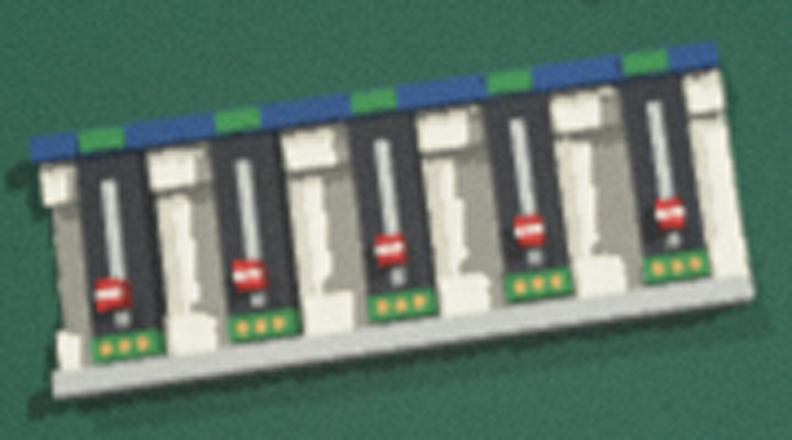

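All five nests are filled with the green ends at the aluminium bar and the knobs at the start. The cradle centre is about (0.56, 0.107), yaw about 6°. I'll move above it for a close look.

```bash
python3 -m handwheel '[[[0.05,0,0,-0.02,4.9],[0.05,0,0,-0.02,4.9],[0,0.0219,-0.0321,0,0],[0,0.0219,-0.0321,0,0],[0,0.0219,-0.0321,0,0],[0,0.0219,-0.0321,0,0],[0,0.0219,-0.0321,0,0],[0,0.0219,-0.0321,0,0],[0,0.0219,-0.0321,0,0],[0,0.0219,-0.0321,0,0],[0,0.0219,-0.0321,0,0],[0,0.0219,-0.0321,0,0]]]' 80
python3 -m handwheel '[[[0,0.0219,-0.0321,0,0],[0,0.0219,-0.0321,0,0],[0,0.0219,-0.0321,0,0],[0,0.0219,-0.0321,0,0],[0,0.0219,-0.0321,0,0],[0,0.0219,-0.0321,0,0],[0,0.0219,-0.0321,0,0],[0,0.0219,-0.0321,0,0],[0,0.0219,-0.0321,0,0],[0,0.0219,-0.0321,0,0],[0,0.0219,-0.0321,0,0],[0,0.0219,-0.0321,0,0]]]'
python3 -m handwheel '[[[0,0,0,0,0],[0,0,0,0,0]]]'
cat > w.py <<'E'
from h import *
import sys
s=get_state(); im=viewer.read_camera('wrist'); cv2.imwrite('pics/'+sys.argv[1],im)
c=cam('wrist',s); print(np.round(s['qpos'],3),s['eef_pos'].round(4),(R.from_quat(s['tcp_rot'])).as_matrix()[:2,0].round(4))
for k,z in {'slide':.006,'term':.03,'cradle':0}.items():
    for d in viewer.pinpoint('wrist',k):
        u,v=d['xy'][0]*560,d['xy'][1]*420; print(k,round(u),round(v),round(d['confidence'],2),np.round(ray(c,u,v,z)[:2],4))
E
python3 w.py w1.png
```

```text
time: 1.9
eef_pos: [0.3664, -0.3082, 0.2716]
tcp_rot: [0.999, 0.049, 0.0, 0.0]
contact_force: [0.2, -0.0, 0.9]
opening: 0.003
finger_force: 0.0
time: 2.9
eef_pos: [0.5905, 0.1011, 0.2716]
tcp_rot: [0.999, 0.049, 0.0, 0.0]
contact_force: [1.4, -0.4, 0.0]
opening: 0.004
finger_force: 0.0
time: 3.07
eef_pos: [0.5901, 0.1008, 0.2709]
tcp_rot: [0.999, 0.051, -0.0, 0.0]
contact_force: [0.7, -0.8, 0.2]
opening: 0.0
finger_force: 0.0
[ 0.     0.092  1.728 -0.     1.322  1.47 ] [0.5901 0.1008 0.2709] [0.9949 0.101 ]
slide 221 194 0.97 [0.5521 0.1731]
slide 187 298 0.82 [0.3809 0.2179]
slide 171 194 0.8 [0.5457 0.2414]
slide 318 194 0.73 [0.5658 0.0405]
slide 271 191 0.69 [0.5637 0.105 ]
slide 368 192 0.68 [ 0.5753 -0.0275]
term 271 229 0.92 [0.5175 0.0996]
term 371 224 0.9 [ 0.5377 -0.0325]
term 217 231 0.8 [0.5069 0.1723]
term 168 231 0.63 [0.5014 0.2374]
term 320 226 0.56 [0.5281 0.0356]
cradle 269 194 0.68 [0.5584 0.1073]
```

View pics/w1.png

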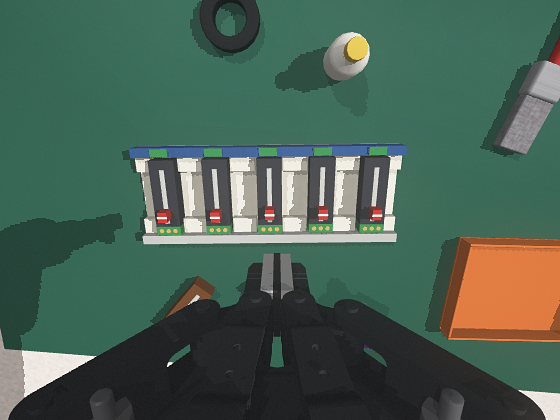

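The five units stand in a row, columns 163–376 and rows 155–235. The cradle is nearly square to the tool, with its right side about 0.6° higher. I'll get the bar edges by colour.

```bash
python3 - <<'E'
from h import *
c=cam('wrist'); im=cv2.imread('pics/w1.png').astype(int); b,g,r=im[...,0],im[...,1],im[...,2]
m=((b>100)&(b>r+40)&(b>g+25)).astype(np.uint8); m[:120]=0;m[200:]=0
ys,xs=np.nonzero(m); rect=cv2.minAreaRect(np.c_[xs,ys].astype(np.float32)); bp=cv2.boxPoints(rect)
B=np.array([ray(c,u,v,.03)[:2] for u,v in bp]); print(bp.round(1).tolist(),B.round(4).tolist(),B.mean(0))
edge=[(u,max(np.nonzero(im[:,u].min(1)[200:260]>120)[0])+200) for u in range(150,392,5)]
e=np.array(edge); p=np.polyfit(e[:,0],e[:,1],1); print('al lower edge',p)
top=[(u,np.nonzero(m[:,u])[0].min()) for u in range(140,400,5) if m[:,u].any()]; t=np.array(top);q=np.polyfit(t[:,0],t[:,1],1);print('blue top',q)
for u in (144.,396.): print(ray(c,u,np.polyval(p,u)+1,.03).round(4), ray(c,u,np.polyval(q,u),.03).round(4))
E
```

```text
[[129.0, 146.3000030517578], [406.0, 143.5], [406.1000061035156, 154.6999969482422], [129.10000610351562, 157.60000610351562]] [[0.6093, 0.2822], [0.6457, -0.0579], [0.6322, -0.0612], [0.5953, 0.2827]] [0.62061591 0.11143396]
al lower edge [-9.18367347e-03  2.45377551e+02]
blue top [-1.06804405e-02  1.49491633e+02]
[0.477  0.2682 0.03  ] [0.6091 0.2637 0.03  ]
[ 0.5136 -0.0742  0.03  ] [ 0.6423 -0.0462  0.03  ]
```

```bash
cat > cc.py <<'E'
from h import *
import json,os
C,yaw=json.load(open('c.json'))
def cc(P,ya=yaw):
    a=np.radians(ya);d=np.array(P)[:2]-C
    return d@[np.cos(a),np.sin(a)]*1e3, d@[-np.sin(a),np.cos(a)]*1e3
if __name__=='__main__':
    s=get_state();m=R.from_quat(s['tcp_rot']).as_matrix();f=s['contact_force']
    print('t%.1f cradle x,y,z mm'%s['time'],np.round([*cc(s['eef_pos']),s['eef_pos'][2]*1e3],1),'yaw %.2f'%(np.degrees(np.arctan2(m[1,0],m[0,0]))-yaw),'F along x,y,z',np.round([f[0]*m[0,0]+f[1]*m[1,0] if 0 else f[:2]@[np.cos(np.radians(yaw)),np.sin(np.radians(yaw))],f[1],f[2]],1),'open %.1f'%(s['opening']*85.4),'ff %.1f'%s['finger_force'],'q6 %.2f'%s['qpos'][5])
E
echo '[[0.561,0.106],6.1]' > c.json
python3 -m handwheel '[[[0,0,0,0,-0.3],[0,-0.0189,0.0319,0,0],[0,-0.0189,0.0319,0,0],[0,-0.0189,0.0319,0,0],[0,-0.0189,0.0319,0,0],[0,0,0,0.03,0],[0,0,0,0.03,0],[0,0,0,0.03,0],[0,0,0,0.03,0],[0,0,0,0,0]]]' >/dev/null
python3 cc.py; python3 w.py w2.png
```

```text
t4.1 cradle x,y,z mm [ -52.9 -136.7  144.9] yaw -0.31 F along x,y,z [-1.2  0.8 -0.8] open -0.2 ff 0.0 q6 1.21
[-0.262  0.051  2.012 -0.     1.091  1.208] [ 0.5229 -0.0356  0.1449] [0.9948 0.1009]
slide 198 135 0.95 [0.5722 0.0397]
slide 159 303 0.85 [0.3906 0.0775]
slide 123 138 0.72 [0.5629 0.107 ]
slide 270 138 0.68 [ 0.576  -0.0244]
slide 277 341 0.64 [ 0.3544 -0.0533]
slide 49 140 0.63 [0.5539 0.1736]
slide 33 304 0.6 [0.3753 0.2142]
term 197 193 0.98 [0.525  0.0337]
term 39 193 0.89 [0.5108 0.1706]
term 120 192 0.76 [0.5194 0.1008]
term 273 191 0.55 [ 0.5335 -0.032 ]
```

View pics/w2.png

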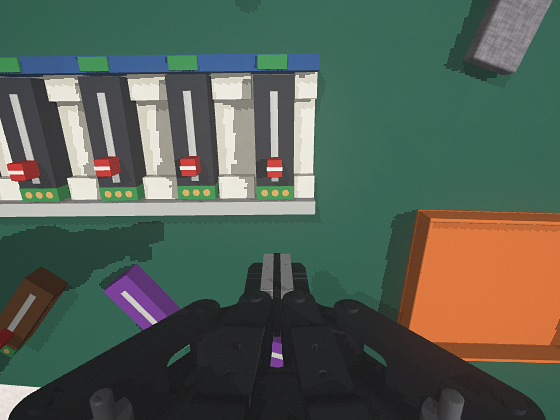

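The rightmost knob is at (274,165), in line with the fingers at column 277. Next I go down behind it.

```bash

python3 -m handwheel '[[[0,0.002,0,0.037,-0.3],[0,0.002,0,0.037,0],[0,0,0,0.037,0],[0,0,0,0,0],[0,0,0,0,0]]]' >/dev/null
python3 cc.py; python3 -m handwheel '[[[0,0,0,0,0],[0,0,0,0,0]]]' >/dev/null; python3 cc.py
```

```text
t4.7 cradle x,y,z mm [ -44.2 -137.2   40.6] yaw 0.11 F along x,y,z [ 0.8 -0.4  1.2] open 0.4 ff 0.0 q6 1.21
t4.9 cradle x,y,z mm [ -41.2 -138.3   44.3] yaw 0.11 F along x,y,z [ 0.3 -0.4  0.5] open 0.0 ff 0.0 q6 1.21
```

```bash
for i in 1 2 3; do python3 -m handwheel '[[[0,0,0,0,0],[0,0,0,0,0],[0,0,0,0,0],[0,0,0,0,0]]]' >/dev/null; python3 cc.py;done
```

```text
t5.2 cradle x,y,z mm [ -43.7 -137.4   41.1] yaw 0.10 F along x,y,z [0.1 1.1 0.6] open -0.2 ff 0.0 q6 1.21
t5.5 cradle x,y,z mm [ -44.2 -137.2   40.2] yaw 0.10 F along x,y,z [ 0.4 -1.3  0.2] open 0.1 ff 0.0 q6 1.21
t5.9 cradle x,y,z mm [ -44.1 -137.2   40.3] yaw 0.10 F along x,y,z [-0.6  0.6 -0.7] open -0.0 ff 0.0 q6 1.21
```

```bash
cat > guard.py <<'E'
import subprocess,sys
from cc import *
s=get_state();f=s['contact_force'][:2]@[np.cos(np.radians(yaw)),np.sin(np.radians(yaw))]
print('x %.1f Fx %.1f z %.1f t %.1f'%(cc(s['eef_pos'])[0],f,s['eef_pos'][2]*1e3,s['time']))
sys.exit(int(abs(f)>7))
E
H="python3 -m handwheel"
$H '[[[0,0,0,0.0055,0],[0,0,0,0,0],[0,0.003,0,0,0],[0,0.003,0,0,0],[0,0,0,0,0]]]'>/dev/null; python3 guard.py &&
$H '[[[0,0.003,0,0,0],[0,0.003,0,0,0],[0,0,0,0,0]]]'>/dev/null; python3 guard.py &&
$H '[[[0,0.003,0,0,0],[0,0.003,0,0,0],[0,0,0,0,0]]]'>/dev/null; python3 guard.py &&
$H '[[[0,0.003,0,0,0],[0,0.003,0,0,0],[0,0,0,0,0]]]'>/dev/null && python3 guard.py &&
$H '[[[0,0.003,0,0,0],[0,0.003,0,0,0],[0,0,0,0,0]]]'>/dev/null && python3 guard.py &&
$H '[[[0,0.003,0,0,0],[0,0.003,0,0,0],[0,0,0,0,0]]]'>/dev/null && python3 guard.py &&
$H '[[[0,0.003,0,0,0],[0,0.003,0,0,0],[0,0,0,0,0]]]'>/dev/null && python3 guard.py &&
$H '[[[0,0.003,0,0,0],[0,0.003,0,0,0],[0,0,0,0,0]]]'>/dev/null && python3 guard.py &&
$H '[[[0,0.003,0,0,0],[0,0.003,0,0,0],[0,0,0,0,0]]]'>/dev/null && python3 guard.py &&
$H '[[[0,0.003,0,0,0],[0,0,0,0,0]]]'>/dev/null && python3 guard.py &&
$H '[[[0,0.003,0,0,0],[0,0,0,0,0]]]'>/dev/null && python3 guard.py
python3 cc.py
```

```text
x -37.2 Fx 0.2 z 35.1 t 6.3
x -32.0 Fx -1.9 z 34.8 t 6.5
x -25.9 Fx -2.0 z 34.6 t 6.8
x -19.7 Fx -1.8 z 34.6 t 7.0
x -13.7 Fx -1.3 z 34.7 t 7.3
x -7.6 Fx -1.4 z 34.8 t 7.5
x -1.5 Fx -3.0 z 34.8 t 7.8
x 4.6 Fx -1.4 z 34.9 t 8.1
x 9.1 Fx -6.2 z 34.8 t 8.3
x 9.2 Fx -15.0 z 34.8 t 8.5
t8.5 cradle x,y,z mm [   9.2 -137.1   34.8] yaw 0.20 F along x,y,z [-15.   -2.5   9.8] open 0.3 ff 7.6 q6 1.24
```

The first knob, in the rightmost nest, runs the full stroke. On to the next nest.

```bash
H="python3 -m handwheel"
$H '[[[0,-0.006,0,0,0],[0,0,0,-0.02,0],[0,-0.026,-0.034,0,0],[0,-0.026,-0.034,0,0],[0,0,0,0,0],[0,0,0,0.02,0],[0,0,0,0,0],[0,0,0,0,0],[0,0,0,0,0],[0,0,0,0,0]]]'>/dev/null; python3 cc.py; python3 guard.py &&
$H '[[[0,0.003,0,0,0],[0,0.003,0,0,0],[0,0.003,0,0,0],[0,0.003,0,0,0],[0,0,0,0,0]]]'>/dev/null; python3 guard.py &&
$H '[[[0,0.003,0,0,0],[0,0.003,0,0,0],[0,0,0,0,0]]]'>/dev/null; python3 guard.py &&
$H '[[[0,0.003,0,0,0],[0,0.003,0,0,0],[0,0,0,0,0]]]'>/dev/null && python3 guard.py &&
$H '[[[0,0.003,0,0,0],[0,0.003,0,0,0],[0,0,0,0,0]]]'>/dev/null && python3 guard.py &&
$H '[[[0,0.003,0,0,0],[0,0.003,0,0,0],[0,0,0,0,0]]]'>/dev/null && python3 guard.py &&
$H '[[[0,0.003,0,0,0],[0,0.003,0,0,0],[0,0,0,0,0]]]'>/dev/null && python3 guard.py &&
$H '[[[0,0.003,0,0,0],[0,0.003,0,0,0],[0,0,0,0,0]]]'>/dev/null && python3 guard.py &&
$H '[[[0,0.003,0,0,0],[0,0.003,0,0,0],[0,0,0,0,0]]]'>/dev/null && python3 guard.py &&
$H '[[[0,0.003,0,0,0],[0,0,0,0,0]]]'>/dev/null && python3 guard.py &&
$H '[[[0,0.003,0,0,0],[0,0,0,0,0]]]'>/dev/null && python3 guard.py
python3 cc.py
```

```text
t9.3 cradle x,y,z mm [-42.5 -71.6  35.8] yaw 0.07 F along x,y,z [ 0.1 -0.1 -1.1] open -0.0 ff 0.0 q6 1.33
x -42.5 Fx 0.1 z 35.8 t 9.3
x -31.1 Fx -0.5 z 35.0 t 9.7
x -25.3 Fx 0.1 z 34.8 t 10.0
x -19.3 Fx 1.2 z 34.8 t 10.2
x -13.2 Fx 0.1 z 34.9 t 10.5
x -7.2 Fx 0.7 z 34.9 t 10.7
x -1.2 Fx 0.2 z 34.9 t 11.0
x 4.9 Fx 0.4 z 34.9 t 11.2
x 8.8 Fx -6.0 z 34.6 t 11.5
x 8.9 Fx -14.9 z 34.6 t 11.6
t11.6 cradle x,y,z mm [  8.9 -70.7  34.6] yaw 0.19 F along x,y,z [-14.9  -3.1  11.3] open -0.2 ff 7.3 q6 1.35
```

```bash
H="python3 -m handwheel"
$H '[[[0,-0.006,0,0,0],[0,0,0,-0.02,0],[0,-0.026,-0.036,0,0],[0,-0.026,-0.036,0,0],[0,0,0,0,0],[0,0,0,0.02,0],[0,0,0,0,0],[0,0,0,0,0],[0,0,0,0,0],[0,0,0,0,0]]]'>/dev/null; python3 cc.py; python3 guard.py &&
$H '[[[0,0.003,0,0,0],[0,0.003,0,0,0],[0,0.003,0,0,0],[0,0.003,0,0,0],[0,0,0,0,0]]]'>/dev/null; python3 guard.py &&
$H '[[[0,0.003,0,0,0],[0,0.003,0,0,0],[0,0,0,0,0]]]'>/dev/null; python3 guard.py &&
$H '[[[0,0.003,0,0,0],[0,0.003,0,0,0],[0,0,0,0,0]]]'>/dev/null && python3 guard.py &&
$H '[[[0,0.003,0,0,0],[0,0.003,0,0,0],[0,0,0,0,0]]]'>/dev/null && python3 guard.py &&
$H '[[[0,0.003,0,0,0],[0,0.003,0,0,0],[0,0,0,0,0]]]'>/dev/null && python3 guard.py &&
$H '[[[0,0.003,0,0,0],[0,0.003,0,0,0],[0,0,0,0,0]]]'>/dev/null && python3 guard.py &&
$H '[[[0,0.003,0,0,0],[0,0.003,0,0,0],[0,0,0,0,0]]]'>/dev/null && python3 guard.py &&
$H '[[[0,0.003,0,0,0],[0,0.003,0,0,0],[0,0,0,0,0]]]'>/dev/null && python3 guard.py &&
$H '[[[0,0.003,0,0,0],[0,0,0,0,0]]]'>/dev/null && python3 guard.py &&
$H '[[[0,0.003,0,0,0],[0,0,0,0,0]]]'>/dev/null && python3 guard.py
python3 cc.py; python3 w.py w3.png | head -1
```

```text
t12.5 cradle x,y,z mm [-40.7  -3.9  35.6] yaw 0.07 F along x,y,z [-0.4 -0.1 -0.6] open 0.3 ff 0.0 q6 1.46
x -40.7 Fx -0.4 z 35.6 t 12.5
x -28.9 Fx 0.5 z 35.0 t 12.9
x -23.1 Fx -0.2 z 34.8 t 13.1
x -17.2 Fx -0.7 z 34.8 t 13.4
x -11.2 Fx 0.1 z 34.8 t 13.6
x -7.5 Fx -7.0 z 34.5 t 13.9
x -7.3 Fx -24.4 z 34.5 t 14.1
t14.1 cradle x,y,z mm [-7.3 -3.2 34.5] yaw 0.22 F along x,y,z [-24.4  -4.9  20.2] open -0.2 ff 12.1 q6 1.47
[ 0.003  0.301  1.958 -0.003  0.906  1.466] [0.554  0.102  0.0345] [0.9936 0.1101]
```

View pics/w3.png

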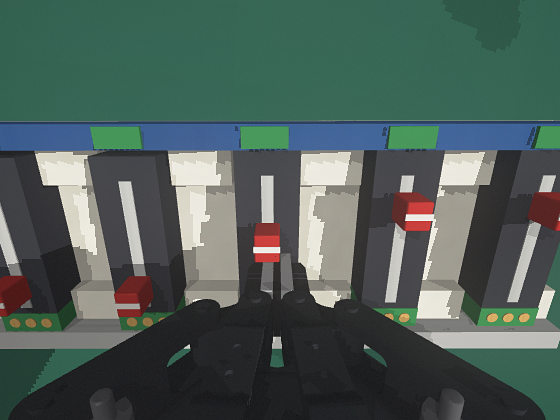

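The middle unit jams at about 30 mm, with its knob at (267,240). The two right-hand units are fully run. The fingers sit a few mm right of the unit centre, so I'll compute that offset.

```bash
python3 - <<'E'
from cc import *
c=cam('wrist')
for n,u,v,z in [('unit mid',267.5,210,.03),('green bar mid',264.5,126,.03),('blue inner',265,151,.03),('al outer',280,348,.03),('al inner',150,332,.03),('green R',413,126,.03),('green L',117,127,.03),('knobtop',267,229,.048),('unitR term',504,318,.03),('unitL term',143,322,.03)]:
    print(n,np.round(cc(ray(c,u,v,z)),1))
E
```

```text
unit mid [23.4  0.3]
green bar mid [64.2  1.5]
blue inner [52.8  1.4]
al outer [-63.4  -6.6]
al inner [-52.1  69.2]
green R [ 64.5 -66.7]
green L [63.5 69.3]
knobtop [20.6  0.1]
unitR term [ -41.3 -134.4]
unitL term [-45.1  72.3]
```

```bash
H="python3 -m handwheel"; echo '[[0.5617,0.1069],6.1]' > c.json
$H '[[[0,-0.006,0,0,0],[0,0,0,-0.02,0],[0,-0.019,-0.036,0,0],[0,-0.019,-0.036,0,0],[0,0,0,0,0],[0,0,0,0.02,0],[0,0,0,0,0],[0,0,0,0,0],[0,0,0,0,0],[0,0,0,0,0]]]'>/dev/null; python3 cc.py; python3 guard.py &&
$H '[[[0,0.003,0,0,0],[0,0.003,0,0,0],[0,0.003,0,0,0],[0,0,0,0,0]]]'>/dev/null; python3 guard.py &&
$H '[[[0,0.003,0,0,0],[0,0.003,0,0,0],[0,0,0,0,0]]]'>/dev/null; python3 guard.py &&
$H '[[[0,0.003,0,0,0],[0,0.003,0,0,0],[0,0,0,0,0]]]'>/dev/null && python3 guard.py &&
$H '[[[0,0.003,0,0,0],[0,0.003,0,0,0],[0,0,0,0,0]]]'>/dev/null && python3 guard.py &&
$H '[[[0,0.003,0,0,0],[0,0.003,0,0,0],[0,0,0,0,0]]]'>/dev/null && python3 guard.py &&
$H '[[[0,0.003,0,0,0],[0,0.003,0,0,0],[0,0,0,0,0]]]'>/dev/null && python3 guard.py &&
$H '[[[0,0.003,0,0,0],[0,0.003,0,0,0],[0,0,0,0,0]]]'>/dev/null && python3 guard.py &&
$H '[[[0,0.003,0,0,0],[0,0.003,0,0,0],[0,0,0,0,0]]]'>/dev/null && python3 guard.py &&
$H '[[[0,0.003,0,0,0],[0,0,0,0,0]]]'>/dev/null && python3 guard.py &&
$H '[[[0,0.003,0,0,0],[0,0,0,0,0]]]'>/dev/null && python3 guard.py
python3 cc.py
```

```text
t15.2 cradle x,y,z mm [-43.6  67.2  35.6] yaw 0.06 F along x,y,z [-0.1 -0.3 -0.3] open 0.1 ff 0.0 q6 1.59
x -43.6 Fx -0.1 z 35.6 t 15.2
x -34.8 Fx 0.2 z 35.1 t 15.5
x -29.0 Fx 0.4 z 34.8 t 15.8
x -23.0 Fx 0.5 z 34.8 t 16.0
x -17.1 Fx -0.8 z 34.8 t 16.2
x -11.1 Fx -0.7 z 34.8 t 16.5
x -5.0 Fx -0.5 z 34.9 t 16.8
x 1.1 Fx -1.2 z 34.9 t 17.0
x 7.1 Fx -0.9 z 34.9 t 17.2
x 7.3 Fx -7.8 z 34.8 t 17.4
t17.4 cradle x,y,z mm [ 7.3 67.8 34.8] yaw 0.12 F along x,y,z [-7.8 -1.3  5.5] open 0.1 ff 4.0 q6 1.59
```

```bash
H="python3 -m handwheel"
$H '[[[0,0.002,0,0,0],[0,0,0,0,0],[0,-0.008,0,0,0],[0,0,0,-0.02,0],[0,-0.024,-0.034,0,0],[0,-0.024,-0.034,0,0],[0,0,0,0,0],[0,0,0,0.02,0],[0,0,0,0,0],[0,0,0,0,0],[0,0,0,0,0],[0,0,0,0,0]]]'>/dev/null; python3 cc.py; python3 guard.py &&
$H '[[[0,0.003,0,0,0],[0,0.003,0,0,0],[0,0.003,0,0,0],[0,0,0,0,0]]]'>/dev/null; python3 guard.py &&
$H '[[[0,0.003,0,0,0],[0,0.003,0,0,0],[0,0,0,0,0]]]'>/dev/null; python3 guard.py &&
$H '[[[0,0.003,0,0,0],[0,0.003,0,0,0],[0,0,0,0,0]]]'>/dev/null && python3 guard.py &&
$H '[[[0,0.003,0,0,0],[0,0.003,0,0,0],[0,0,0,0,0]]]'>/dev/null && python3 guard.py &&
$H '[[[0,0.003,0,0,0],[0,0.003,0,0,0],[0,0,0,0,0]]]'>/dev/null && python3 guard.py &&
$H '[[[0,0.003,0,0,0],[0,0.003,0,0,0],[0,0,0,0,0]]]'>/dev/null && python3 guard.py &&
$H '[[[0,0.003,0,0,0],[0,0.003,0,0,0],[0,0,0,0,0]]]'>/dev/null && python3 guard.py &&
$H '[[[0,0.003,0,0,0],[0,0.003,0,0,0],[0,0,0,0,0]]]'>/dev/null && python3 guard.py &&
$H '[[[0,0.003,0,0,0],[0,0,0,0,0]]]'>/dev/null && python3 guard.py &&
$H '[[[0,0.003,0,0,0],[0,0,0,0,0]]]'>/dev/null && python3 guard.py
python3 cc.py
```

```text
t18.4 cradle x,y,z mm [-43.7 135.3  35.6] yaw 0.06 F along x,y,z [-0.3  0.8  0.7] open 0.2 ff 0.0 q6 1.72
x -43.7 Fx -0.3 z 35.6 t 18.4
x -34.9 Fx -0.6 z 35.2 t 18.8
x -29.1 Fx 0.2 z 34.8 t 19.0
x -23.3 Fx 0.2 z 34.7 t 19.2
x -21.0 Fx -10.9 z 34.5 t 19.5
t19.5 cradle x,y,z mm [-21.  135.7  34.5] yaw 0.11 F along x,y,z [-10.9  -1.8   8.5] open -0.0 ff 5.5 q6 1.71
```

The leftmost unit jams at about 17 mm. The rejects are the middle and leftmost units. I'll grip the leftmost now.

```bash
H="python3 -m handwheel"
$H '[[[0,-0.008,0,0,0],[0,0,0,-0.025,0],[0.052,0,0,-0.025,0],[0.052,0.014,0,0,0],[0.052,0.013,0,0,0],[0.052,0,0,0,0],[0.052,0,0,0,0],[0.052,0,0,0,0],[0.052,0,0,0,0],[0.052,0,0,0,0]]]'>/dev/null; python3 cc.py
$H '[[[0.052,0,0,0.025,0],[0.052,0,0,0.025,0],[0.052,0,0,0.012,0],[0.052,0,0,0.006,0],[0.052,0,0,0.004,0],[0.052,0,0,0.004,0],[0.052,0,0,0,0],[0.052,0,0,0,0]]]'>/dev/null; python3 cc.py
```

```text
t20.3 cradle x,y,z mm [  0.4 135.8  84.3] yaw 0.11 F along x,y,z [-0.1  0.3  0.4] open 51.9 ff 0.0 q6 1.71
t21.0 cradle x,y,z mm [  2.  135.9   9.7] yaw 0.10 F along x,y,z [-0.3 -0.6 -0.6] open 51.9 ff 0.0 q6 1.71
```

```bash
H="python3 -m handwheel"
$H '[[[0.02,0,0,0,0],[0.02,0,0,0,0],[0.02,0,0,0,0],[0.02,0,0,0,0],[0.02,0,0,0,0],[0.02,0,0,0,0]]]' 80 >/dev/null; python3 cc.py
$H '[[[0.02,0,0,-0.01,0],[0.02,0,0,-0.02,0],[0.02,0,0,-0.03,0],[0.02,0,0,-0.03,0],[0.02,0,0,-0.03,0],[0.02,0,0,0,0],[0.02,0,0,0,0],[0.02,0,0,0,0]]]'>/dev/null; python3 cc.py
python3 - <<'E'
from h import *
for n in ['top','wrist']: cv2.imwrite(f'pics/{n}4.png',viewer.read_camera(n))
im=np.hstack([cv2.resize(cv2.imread(f'pics/{n}4.png'),(400,300)) for n in ['top','wrist']]);cv2.imwrite('pics/b4.png',im)
viewer.read_camera('top');c=cam('top')
for d in viewer.outline_of('top','reject_tray')[:1]:
    r=cv2.minAreaRect(np.argwhere(d['mask'])[:,::-1].astype(np.float32)); b=cv2.boxPoints(r); print(d['confidence'],b.tolist()); B=np.array([ray(c,*p,.028)[:2] for p in b]);print(B.round(3).tolist(),B.mean(0))
E
```

```text
t21.5 cradle x,y,z mm [  1.9 135.9  10.3] yaw 0.11 F along x,y,z [-2.1 -0.   5.8] open 30.0 ff 83.3 q6 1.71
t22.2 cradle x,y,z mm [  0.2 135.6 127.6] yaw 0.09 F along x,y,z [-1.1 -0.3 -1.7] open 30.3 ff 82.6 q6 1.71
0.58 [[351.1268615722656, 221.9107666015625], [449.8346862792969, 211.44175720214844], [458.0265197753906, 288.67901611328125], [359.3186950683594, 299.14801025390625]]
[[0.523, -0.167], [0.539, -0.38], [0.376, -0.384], [0.36, -0.176]] [ 0.44962389 -0.27672368]
```

View pics/b4.png

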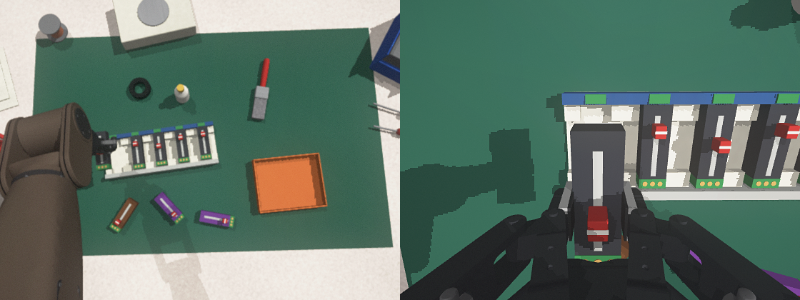

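Unit gripped (opening 30 mm), knob part way. The tray, seen at (290,183) in the reduced view, is at about (0.45, -0.28). I'll carry the unit there.

```bash
H="python3 -m handwheel"
$H '[[[0.02,-0.0086,0.0308,0,0],[0.02,-0.0086,0.0308,0,0],[0.02,-0.0086,0.0308,0,0],[0.02,-0.0086,0.0308,0,0],[0.02,-0.0086,0.0308,0,0],[0.02,-0.0086,0.0308,0,0],[0.02,-0.0086,0.0308,0,0],[0.02,-0.0086,0.0308,0,0],[0.02,-0.0086,0.0308,0,0],[0.02,-0.0086,0.0308,0,0],[0.02,-0.0086,0.0308,0,0],[0.02,-0.0086,0.0308,0,0]]]'>/dev/null; python3 cc.py
$H '[[[0.02,-0.0086,0.0308,0,0],[0.02,-0.0086,0.0308,0,0],[0.02,-0.0086,0.0308,0,0],[0.02,-0.0086,0.0308,0,0],[0.02,-0.0086,0.0308,0,0],[0.02,-0.0086,0.0308,0,0],[0.02,0,0,0,0],[0.02,0,0,0,0],[0.02,0,0,0,0],[0.02,0,0,0,0]]]'>/dev/null; python3 cc.py
python3 - <<'E'
from h import *
s=get_state();print(s['eef_pos']);cv2.imwrite('pics/w5.png',viewer.read_camera('wrist'))
E
```

```text
t23.4 cradle x,y,z mm [-102.5 -235.1  127.8] yaw 0.10 F along x,y,z [-0.1  0.1 -2.3] open 30.1 ff 82.5 q6 0.98
t24.2 cradle x,y,z mm [-152.7 -417.6  127.9] yaw 0.15 F along x,y,z [-0.2 -0.4 -2.2] open 30.3 ff 82.5 q6 0.66
[ 0.45426224 -0.32452241  0.1278965 ]
```

View pics/w5.png

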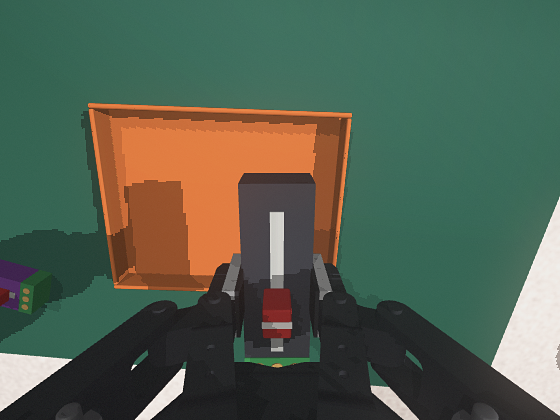

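The tray rim corners are at (89,104), (351,114) and (115,288). The unit is held over the right-hand half of the tray.

```bash
python3 - <<'E'
from h import *
c=cam('wrist')
P=[ray(c,u,v,.028)[:2] for u,v in [(89,104),(351,114),(115,288)]]; print(np.round(P,3), 'centre',((P[1]+P[2])/2).round(3))
d=P[0]-P[1]; print('yaw',np.degrees(np.arctan2(-d[0],d[1])),np.linalg.norm(d),np.linalg.norm(P[0]-P[2]))
E
```

```text
[[ 0.522 -0.176]
 [ 0.537 -0.373]
 [ 0.364 -0.188]] centre [ 0.45 -0.28]
yaw 4.205527396057507 0.19736086895230373 0.1581458573374319
```

```bash
H="python3 -m handwheel"
$H '[[[0.02,0,0,0.03,0],[0.02,0,0,0.03,0],[0.02,0,0,0.03,0],[0.02,0,0,0.015,0],[0.02,0,0,0.006,0],[0.02,0,0,0.003,0],[0.02,0,0,0,0],[0.02,0,0,0,0],[0.02,0,0,0,0]]]'>/dev/null; python3 cc.py
$H '[[[0.02,0,0,0.003,0],[0.02,0,0,0,0],[0.02,0,0,0,0],[0.048,0,0,0,0],[0.048,0,0,0,0],[0.048,0,0,0,0],[0.048,0,0,0,0],[0.048,0,0,0,0]]]'>/dev/null; python3 cc.py
$H '[[[0.048,0,0,-0.01,0],[0.048,0,0,-0.03,0],[0.048,0,0,-0.04,0],[0.048,0,0,-0.03,0],[0.048,0,0,0,0]]]' >/dev/null; python3 cc.py
```

```text
t25.0 cradle x,y,z mm [-151.5 -419.9   16.7] yaw 0.12 F along x,y,z [ 0.3 -0.3 -1.4] open 30.1 ff 82.5 q6 0.66
t25.7 cradle x,y,z mm [-152.5 -419.1   12.1] yaw 0.10 F along x,y,z [-0.5 -0.9  0.7] open 48.1 ff 0.0 q6 0.66
t26.1 cradle x,y,z mm [-149.3 -422.8  130.7] yaw 0.12 F along x,y,z [ 0.8 -0.9  1. ] open 47.7 ff 0.0 q6 0.66
```

```bash
H="python3 -m handwheel"
$H '[[[0.052,0.011,-0.0299,0,0],[0.052,0.011,-0.0299,0,0],[0.052,0.011,-0.0299,0,0],[0.052,0.011,-0.0299,0,0],[0.052,0.011,-0.0299,0,0],[0.052,0.011,-0.0299,0,0],[0.052,0.011,-0.0299,0,0],[0.052,0.011,-0.0299,0,0],[0.052,0.011,-0.0299,0,0],[0.052,0.011,-0.0299,0,0],[0.052,0.011,-0.0299,0,0],[0.052,0.011,-0.0299,0,0]]]'>/dev/null
$H '[[[0.052,0.011,-0.0299,0,0],[0.052,0.011,-0.0299,0,0],[0.052,0,0,0.02,0],[0.052,0,0,0.02,0],[0.052,0,0,0,0],[0.052,0,0,0,0],[0.052,0,0,0,0],[0.052,0,0,0,0],[0.052,0,0,0,0]]]'>/dev/null; python3 cc.py
python3 - <<'E'
from h import *
im=viewer.read_camera('top'); cv2.imwrite('pics/top6.png',im)
cv2.imwrite('pics/b6.png',np.hstack([cv2.resize(im,(400,300)),cv2.resize(viewer.read_camera('wrist'),(400,300))]))
E
```

```text
t27.8 cradle x,y,z mm [ 1.6 -0.5 83.4] yaw 0.06 F along x,y,z [ 0.  -0.3  0.6] open 51.9 ff 0.0 q6 1.47
```

View pics/b6.png

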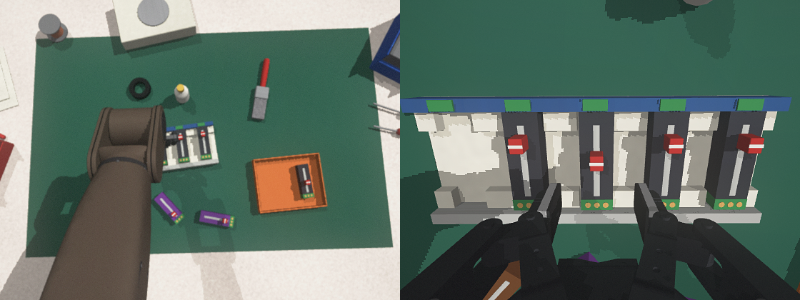

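The first reject lies in the tray, at (306,180) in the left picture. The fingers straddle the middle unit at (597,160) in the right one. I'll grip it and lift.

```bash
H="python3 -m handwheel"
$H '[[[0.052,0,0,0.025,0],[0.052,0,0,0.025,0],[0.052,0,0,0.01,0],[0.052,0,0,0.006,0],[0.052,0,0,0.004,0],[0.052,0,0,0.004,0],[0.052,0,0,0,0],[0.052,0,0,0,0],[0.052,0,0,0,0]]]'>/dev/null; python3 cc.py
$H '[[[0.02,0,0,0,0],[0.02,0,0,0,0],[0.02,0,0,0,0],[0.02,0,0,0,0],[0.02,0,0,0,0],[0.02,0,0,0,0]]]' 80 >/dev/null; python3 cc.py
$H '[[[0.02,0,0,-0.01,0],[0.02,0,0,-0.02,0],[0.02,0,0,-0.03,0],[0.02,0,0,-0.03,0],[0.02,0,0,-0.02,0],[0.02,0,0,0,0],[0.02,0,0,0,0],[0.02,0,0,0,0]]]'>/dev/null; python3 cc.py
```

```text
t28.7 cradle x,y,z mm [ 1.5 -0.1  8.8] yaw 0.10 F along x,y,z [-0.5 -0.5  1.1] open 52.0 ff 0.0 q6 1.47
t29.2 cradle x,y,z mm [ 1.1 -0.   8.9] yaw 0.12 F along x,y,z [-1.9  0.2  5.5] open 30.4 ff 82.7 q6 1.47
t29.9 cradle x,y,z mm [-7.00e-01  1.00e-01  1.16e+02] yaw 0.10 F along x,y,z [-0.1  0.1 -1.1] open 30.4 ff 82.0 q6 1.47
```

```bash
H="python3 -m handwheel"
$H '[[[0.02,-0.0136,0.0298,0,0],[0.02,-0.0136,0.0298,0,0],[0.02,-0.0136,0.0298,0,0],[0.02,-0.0136,0.0298,0,0],[0.02,-0.0136,0.0298,0,0],[0.02,-0.0136,0.0298,0,0],[0.02,-0.0136,0.0298,0,0],[0.02,-0.0136,0.0298,0,0],[0.02,-0.0136,0.0298,0,0],[0.02,-0.0136,0.0298,0,0],[0.02,-0.0136,0.0298,0,0]]]'>/dev/null
$H '[[[0.02,0,0,0,0],[0.02,0,0,0,0],[0.02,0,0,0,0],[0.02,0,0,0,0],[0.02,0,0,0,0],[0.02,0,0,0,0]]]'>/dev/null; python3 cc.py
python3 - <<'E'
from h import *
cv2.imwrite('pics/w7.png',viewer.read_camera('wrist'))
E
```

```text
t31.3 cradle x,y,z mm [-148.  -326.9  117.4] yaw 0.21 F along x,y,z [-0.1 -0.  -1.4] open 30.3 ff 82.0 q6 0.78
```

View pics/w7.png

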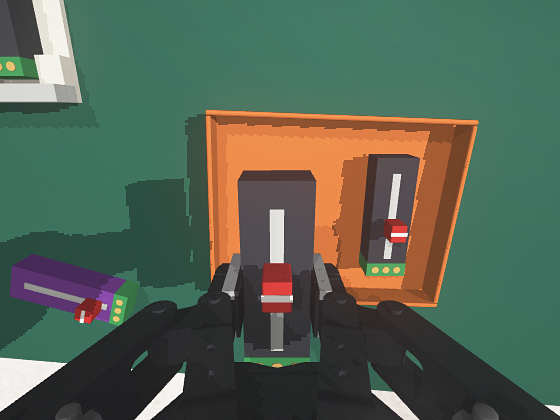

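The tray has not moved. The first reject is at (390,215) and the second hangs over the left half. Lowering it.

```bash
H="python3 -m handwheel"
$H '[[[0.02,0,0,0.03,0],[0.02,0,0,0.03,0],[0.02,0,0,0.02,0],[0.02,0,0,0.015,0],[0.02,0,0,0.006,0],[0.02,0,0,0.003,0],[0.02,0,0,0,0],[0.02,0,0,0,0],[0.02,0,0,0,0]]]'>/dev/null; python3 cc.py
$H '[[[0.02,0,0,0.002,0],[0.02,0,0,0,0],[0.02,0,0,0,0],[0.048,0,0,0,0],[0.048,0,0,0,0],[0.048,0,0,0,0],[0.048,0,0,0,0],[0.048,0,0,0,0]]]'>/dev/null; python3 cc.py
$H '[[[0.048,0,0,-0.01,0],[0.048,0,0,-0.03,0],[0.048,0,0,-0.04,0],[0.048,0,0,-0.03,0],[0.048,0,0,0,0]]]' >/dev/null; python3 cc.py
```

```text
t32.1 cradle x,y,z mm [-147.4 -328.9   15.2] yaw 0.11 F along x,y,z [ 0.2 -0.4 -2.3] open 30.5 ff 82.0 q6 0.78
t32.7 cradle x,y,z mm [-148.2 -328.3   12. ] yaw 0.10 F along x,y,z [0.2 0.  0.6] open 47.9 ff 0.0 q6 0.78
t33.1 cradle x,y,z mm [-144.7 -331.6  130.2] yaw 0.12 F along x,y,z [ 0.8 -0.6  1.3] open 48.1 ff 0.0 q6 0.78
```

```bash
H="python3 -m handwheel"
$H '[[[0.052,0.0215,-0.0274,0,0],[0.052,0.0215,-0.0274,0,0],[0.052,0.0215,-0.0274,0,0],[0.052,0.0215,-0.0274,0,0],[0.052,0.0215,-0.0274,0,0],[0.052,0.0215,-0.0274,0,0],[0.052,0.0215,-0.0274,0,0],[0.052,0,0,0.02,0],[0.052,0,0,0.02,0],[0.052,0,0,0,0],[0.052,0,0,0,0],[0.052,0,0,0,0]]]'>/dev/null
$H '[[[0.052,0,0,0,0],[0.052,0,0,0,0],[0.052,0,0,0,0],[0.052,0,0,0,0]]]'>/dev/null; python3 cc.py
python3 - <<'E'
from h import *
cv2.imwrite('pics/w8.png',viewer.read_camera('wrist'))
E
```

```text
t34.5 cradle x,y,z mm [   2.2 -136.4   82.7] yaw 0.07 F along x,y,z [0.9 0.1 0.1] open 52.3 ff 0.0 q6 1.24
```

View pics/w8.png

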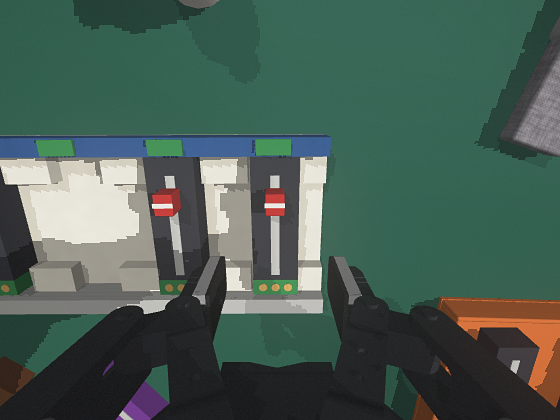

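The fingers straddle the right-hand unit at (275,225), whose knob (275,204) is at the end of its slot. Grip and lift.

```bash
H="python3 -m handwheel"
$H '[[[0.052,0,0,0.025,0],[0.052,0,0,0.025,0],[0.052,0,0,0.01,0],[0.052,0,0,0.006,0],[0.052,0,0,0.004,0],[0.052,0,0,0.004,0],[0.052,0,0,0,0],[0.052,0,0,0,0],[0.052,0,0,0,0],[0.052,0,0,0,0]]]'>/dev/null; python3 cc.py
$H '[[[0.02,0,0,0,0],[0.02,0,0,0,0],[0.02,0,0,0,0],[0.02,0,0,0,0],[0.02,0,0,0,0],[0.02,0,0,0,0],[0.02,0,0,0,0]]]' 80 >/dev/null; python3 cc.py
$H '[[[0.02,0,0,-0.01,0],[0.02,0,0,-0.015,0],[0.02,0,0,-0.02,0],[0.02,0,0,-0.02,0],[0.02,0,0,-0.01,0],[0.02,0,0,0,0],[0.02,0,0,0,0],[0.02,0,0,0,0],[0.02,0,0,0,0],[0.02,0,0,0,0]]]'>/dev/null; python3 cc.py
$H '[[[0.02,0,0,0,-7],[0.02,0,0,0,-7],[0.02,0,0,0,-7],[0.02,0,0,0,-7],[0.02,0,0,0,-7],[0.02,0,0,0,-7],[0.02,0,0,0,-7],[0.02,0,0,0,-7],[0.02,0,0,0,-7],[0.02,0,0,0,-7],[0.02,0,0,0,-7],[0.02,0,0,0,-7]]]'>/dev/null; python3 cc.py
$H '[[[0.02,0,0,0,-7],[0.02,0,0,0,-7],[0.02,0,0,0,-7],[0.02,0,0,0,-7],[0.02,0,0,0,-7],[0.02,0,0,0,-7],[0.02,0,0,0,-7],[0.02,0,0,0,-7],[0.02,0,0,0,-7],[0.02,0,0,0,-7],[0.02,0,0,0,-7],[0.02,0,0,0,-7]]]'>/dev/null; python3 cc.py
$H '[[[0.02,0,0,0,-6],[0.02,0,0,0,-6],[0.02,0,0,0,0],[0.02,0,0,0,0],[0.02,0,0,0,0],[0.02,0,0,0,0],[0.02,0,0,0,0],[0.02,0,0,0,0],[0.02,0,0,0,0],[0.02,0,0,0,0]]]'>/dev/null; python3 cc.py
python3 - <<'E'
from h import *
cv2.imwrite('pics/w9.png',viewer.read_camera('wrist'))
E
```

```text
t35.4 cradle x,y,z mm [   2.5 -136.2    8.7] yaw 0.11 F along x,y,z [ 0.2  0.2 -0.5] open 51.9 ff 0.0 q6 1.24
t36.0 cradle x,y,z mm [   2.1 -136.1    8.7] yaw 0.11 F along x,y,z [-1.8  0.7  5.5] open 30.6 ff 82.8 q6 1.24
t36.8 cradle x,y,z mm [   0.8 -135.7   81.2] yaw 0.10 F along x,y,z [ 0.   0.4 -2.7] open 29.8 ff 81.9 q6 1.24
t37.8 cradle x,y,z mm [   1.3 -135.9   81.8] yaw 84.45 F along x,y,z [ 0.3  0.1 -1.4] open 30.1 ff 81.9 q6 -0.23
t38.8 cradle x,y,z mm [   1.3 -135.9   81.8] yaw 168.44 F along x,y,z [ 0.3  1.  -1.7] open 30.6 ff 81.9 q6 -1.70
t39.6 cradle x,y,z mm [   1.8 -136.    82.8] yaw -179.91 F along x,y,z [-0.3  0.6 -1.7] open 30.2 ff 81.9 q6 -1.90
```

View pics/w9.png

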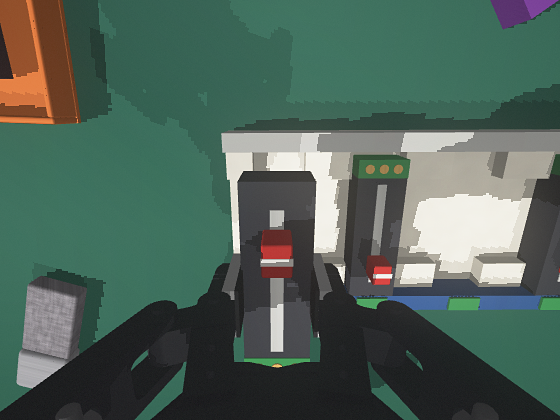

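Turned: the green end now faces the blue bar and the knob is still at the end of its run. Shift 1.8 mm and lower with force checks.

```bash
H="python3 -m handwheel"
cat > gz.py <<'E'
import sys
from cc import *
s=get_state();f=s['contact_force'];print('x,y,z',np.round([*cc(s['eef_pos']),s['eef_pos'][2]*1e3],1),'F',f.round(1),'open %.1f'%(s['opening']*85.4));sys.exit(int(f[2]>12))
E
$H '[[[0.02,0.0018,0,0.02,0],[0.02,0,0,0.015,0],[0.02,0,0,0.01,0],[0.02,0,0,0,0],[0.02,0,0,0,0],[0.02,0,0,0,0],[0.02,0,0,0,0],[0.02,0,0,0,0],[0.02,0,0,0,0]]]'>/dev/null; python3 gz.py &&
$H '[[[0.02,0,0,0.003,0],[0.02,0,0,0.003,0],[0.02,0,0,0.002,0],[0.02,0,0,0,0],[0.02,0,0,0,0]]]'>/dev/null && python3 gz.py &&
$H '[[[0.02,0,0,0.003,0],[0.02,0,0,0.003,0],[0.02,0,0,0.002,0],[0.02,0,0,0,0],[0.02,0,0,0,0]]]'>/dev/null && python3 gz.py &&
$H '[[[0.02,0,0,0.003,0],[0.02,0,0,0.003,0],[0.02,0,0,0,0],[0.02,0,0,0,0]]]'>/dev/null && python3 gz.py &&
$H '[[[0.02,0,0,0.003,0],[0.02,0,0,0,0],[0.02,0,0,0,0]]]'>/dev/null && python3 gz.py
```

```text
x,y,z [   0.6 -136.2   38.7] F [ 0.2  0.  -2.8] open 30.6
x,y,z [  -0.3 -135.9   29.4] F [-0.2 -0.3 -2. ] open 30.4
x,y,z [  -0.2 -136.    21.5] F [-0.4  0.4 -1.5] open 30.5
x,y,z [  -0.2 -136.    15.5] F [ 0.4  0.6 -1.1] open 30.6
x,y,z [-1.00e-01 -1.36e+02  1.26e+01] F [-0.3  0.4 -1.7] open 30.7
```

```bash
H="python3 -m handwheel"
$H '[[[0.02,0,0,0.003,0],[0.02,0,0,0,0],[0.02,0,0,0,0]]]'>/dev/null; python3 gz.py
$H '[[[0.05,0,0,0,0],[0.05,0,0,0,0],[0.05,0,0,0,0],[0.05,0,0,0,0],[0.05,0,0,-0.01,0],[0.05,0,0,-0.03,0],[0.05,0,0,-0.035,0],[0.052,-0.0011,0.034,0,0],[0.052,-0.0011,0.034,0,0],[0.052,0,0,0,0],[0.052,0,0,0,0],[0.052,0,0,0,0]]]'>/dev/null
$H '[[[0.052,0,0,0,0],[0.052,0,0,0,0],[0.052,0,0,0,0],[0.052,0,0,0,0]]]'>/dev/null; python3 cc.py
python3 - <<'E'
from h import *
cv2.imwrite('pics/w10.png',viewer.read_camera('wrist'))
E
```

```text
x,y,z [  -0.2 -136.     9.6] F [ 0.5  0.3 -2.4] open 30.4
t43.4 cradle x,y,z mm [  2.  -68.8  84.6] yaw -179.96 F along x,y,z [-0.5 -0.1  0.3] open 52.3 ff 0.0 q6 -1.79
```

View pics/w10.png

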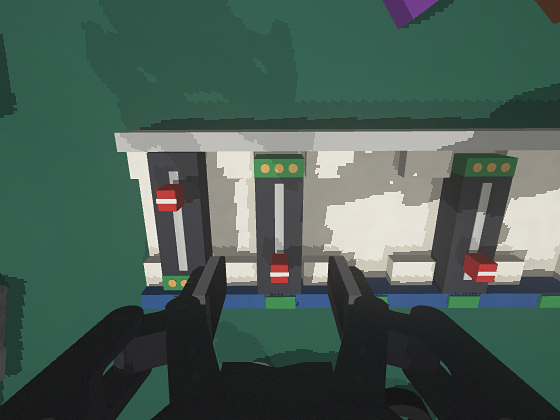

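The first unit is seated flat at (178,215), green end at the blue bar. The fingers straddle the second unit at (279,225). I'll do the same with it, turning back the other way.

```bash
H="python3 -m handwheel"
$H '[[[0.052,0,0,0.025,0],[0.052,0,0,0.025,0],[0.052,0,0,0.012,0],[0.052,0,0,0.006,0],[0.052,0,0,0.004,0],[0.052,0,0,0.004,0],[0.052,0,0,0,0],[0.052,0,0,0,0],[0.052,0,0,0,0],[0.052,0,0,0,0]]]'>/dev/null; python3 cc.py
$H '[[[0.02,0,0,0,0],[0.02,0,0,0,0],[0.02,0,0,0,0],[0.02,0,0,0,0],[0.02,0,0,0,0],[0.02,0,0,0,0],[0.02,0,0,0,0]]]' 80 >/dev/null; python3 cc.py
$H '[[[0.02,0,0,-0.01,0],[0.02,0,0,-0.015,0],[0.02,0,0,-0.02,0],[0.02,0,0,-0.02,0],[0.02,0,0,-0.01,0],[0.02,0,0,0,0],[0.02,0,0,0,0],[0.02,0,0,0,0],[0.02,0,0,0,0],[0.02,0,0,0,0]]]'>/dev/null; python3 cc.py
$H '[[[0.02,0,0,0,7],[0.02,0,0,0,7],[0.02,0,0,0,7],[0.02,0,0,0,7],[0.02,0,0,0,7],[0.02,0,0,0,7],[0.02,0,0,0,7],[0.02,0,0,0,7],[0.02,0,0,0,7],[0.02,0,0,0,7],[0.02,0,0,0,7],[0.02,0,0,0,7]]]'>/dev/null; python3 cc.py
$H '[[[0.02,0,0,0,7],[0.02,0,0,0,7],[0.02,0,0,0,7],[0.02,0,0,0,7],[0.02,0,0,0,7],[0.02,0,0,0,7],[0.02,0,0,0,7],[0.02,0,0,0,7],[0.02,0,0,0,7],[0.02,0,0,0,7],[0.02,0,0,0,7],[0.02,0,0,0,7]]]'>/dev/null; python3 cc.py
$H '[[[0.02,0,0,0,6],[0.02,0,0,0,6],[0.02,0,0,0,0],[0.02,0,0,0,0],[0.02,0,0,0,0],[0.02,0,0,0,0],[0.02,0,0,0,0],[0.02,0,0,0,0],[0.02,0,0,0,0],[0.02,0,0,0,0]]]'>/dev/null; python3 cc.py
python3 - <<'E'
from h import *
cv2.imwrite('pics/w11.png',viewer.read_camera('wrist'))
E
```

```text
t44.3 cradle x,y,z mm [  2.8 -68.1   9.8] yaw -179.89 F along x,y,z [ 0.3  0.1 -0.3] open 52.1 ff 0.0 q6 -1.79
t44.9 cradle x,y,z mm [  2.4 -68.    9.7] yaw -179.89 F along x,y,z [-2.3  0.2  4.8] open 30.7 ff 83.0 q6 -1.79
t45.7 cradle x,y,z mm [  1.1 -67.8  82.2] yaw -179.90 F along x,y,z [ 0.7  0.4 -2. ] open 30.2 ff 82.1 q6 -1.79
t46.7 cradle x,y,z mm [  1.6 -67.9  82.8] yaw 95.75 F along x,y,z [ 0.2  0.3 -1.5] open 30.4 ff 82.1 q6 -0.32
t47.7 cradle x,y,z mm [  1.6 -67.9  82.8] yaw 11.75 F along x,y,z [ 0.5  0.6 -2.6] open 30.2 ff 82.1 q6 1.15
t48.5 cradle x,y,z mm [  2.1 -68.1  83.9] yaw 0.11 F along x,y,z [-0.2 -0.4 -2.4] open 30.2 ff 82.1 q6 1.35
```

View pics/w11.png

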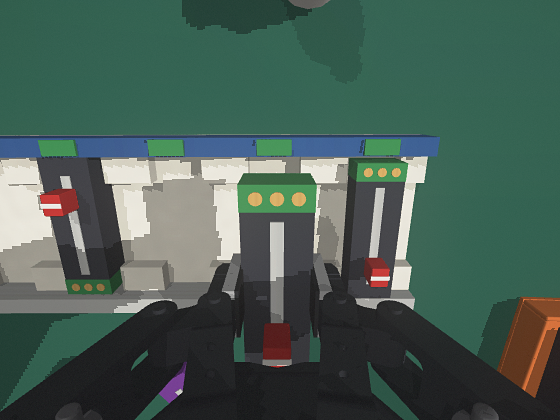

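The second unit is turned correctly. Lower it with a −2.3 mm x shift (the tool's x runs with the cradle's again).

```bash
H="python3 -m handwheel"
$H '[[[0.02,-0.0023,0,0.02,0],[0.02,0,0,0.015,0],[0.02,0,0,0.01,0],[0.02,0,0,0,0],[0.02,0,0,0,0],[0.02,0,0,0,0],[0.02,0,0,0,0],[0.02,0,0,0,0],[0.02,0,0,0,0]]]'>/dev/null; python3 gz.py &&
$H '[[[0.02,0,0,0.003,0],[0.02,0,0,0.003,0],[0.02,0,0,0.002,0],[0.02,0,0,0,0],[0.02,0,0,0,0]]]'>/dev/null && python3 gz.py &&
$H '[[[0.02,0,0,0.003,0],[0.02,0,0,0.003,0],[0.02,0,0,0.002,0],[0.02,0,0,0,0],[0.02,0,0,0,0]]]'>/dev/null && python3 gz.py &&
$H '[[[0.02,0,0,0.003,0],[0.02,0,0,0.003,0],[0.02,0,0,0,0],[0.02,0,0,0,0]]]'>/dev/null && python3 gz.py &&
$H '[[[0.02,0,0,0.003,0],[0.02,0,0,0.003,0],[0.02,0,0,0,0],[0.02,0,0,0,0]]]'>/dev/null && python3 gz.py && 
$H '[[[0.05,0,0,0,0],[0.05,0,0,0,0],[0.05,0,0,0,0],[0.05,0,0,0,0],[0.05,0,0,-0.01,0],[0.05,0,0,-0.03,0],[0.05,0,0,-0.035,0],[0.05,0,0,0,0]]]'>/dev/null; python3 cc.py
```

```text
x,y,z [  0.4 -68.1  39.7] F [ 0.2 -0.3 -1.5] open 30.4
x,y,z [ -0.5 -68.   30.4] F [ 0.3  0.  -2.7] open 30.3
x,y,z [ -0.4 -68.   22.5] F [-0.2  0.4 -2.1] open 30.3
x,y,z [ -0.5 -68.   16.4] F [ 0.2  0.2 -1.8] open 30.3
x,y,z [ -0.5 -68.   10.4] F [ 0.6  0.2 -1.8] open 30.3
t51.5 cradle x,y,z mm [  4.9 -69.   94.1] yaw 0.12 F along x,y,z [ 1.  -0.2  1.3] open 49.4 ff 0.0 q6 1.35
```

```bash
H="python3 -m handwheel"
$H '[[[0.052,0.0027,-0.034,0,0],[0.052,0,-0.034,0,0],[0.052,0,-0.034,0,0],[0.052,0,-0.034,0,0],[0.052,0,0,0,0],[0.052,0,0,0,0],[0.052,0,0,0,0],[0.052,0,0,0,0],[0.052,0,0,0,0],[0.052,0,0,0,0],[0.052,0,0,0,0],[0.052,0,0,0,0]]]'>/dev/null; python3 cc.py
$H '[[[0.052,0,0,0.025,0],[0.052,0,0,0.025,0],[0.052,0,0,0.012,0],[0.052,0,0,0.006,0],[0.052,0,0,0.004,0],[0.052,0,0,0.003,0],[0.052,0,0,0,0],[0.052,0,0,0,0],[0.052,0,0,0,0],[0.052,0,0,0,0]]]'>/dev/null; python3 cc.py
```

```text
t52.5 cradle x,y,z mm [ 2.3 67.3 85.8] yaw 0.04 F along x,y,z [-0.2 -0.1  0.4] open 52.1 ff 0.0 q6 1.59
t53.4 cradle x,y,z mm [ 2.9 68.  11.8] yaw 0.11 F along x,y,z [ 0.1 -1.  -0.4] open 51.9 ff 0.0 q6 1.59
```

```bash
H="python3 -m handwheel"
$H '[[[0.052,0,0,0.002,0],[0.052,0,0,0,0],[0.02,0,0,0,0],[0.02,0,0,0,0],[0.02,0,0,0,0],[0.02,0,0,0,0],[0.02,0,0,0,0],[0.02,0,0,0,0],[0.02,0,0,0,0]]]' 80 >/dev/null; python3 cc.py
$H '[[[0.02,0,0,-0.01,0],[0.02,0,0,-0.015,0],[0.02,0,0,-0.02,0],[0.02,0,0,-0.02,0],[0.02,0,0,-0.01,0],[0.02,0,0,0,0],[0.02,0,0,0,0],[0.02,0,0,0,0],[0.02,0,0,0,0],[0.02,0,0,0,0]]]'>/dev/null; python3 cc.py
$H '[[[0.02,0,0,0,-7],[0.02,0,0,0,-7],[0.02,0,0,0,-7],[0.02,0,0,0,-7],[0.02,0,0,0,-7],[0.02,0,0,0,-7],[0.02,0,0,0,-7],[0.02,0,0,0,-7],[0.02,0,0,0,-7],[0.02,0,0,0,-7],[0.02,0,0,0,-7],[0.02,0,0,0,-7]]]'>/dev/null; python3 cc.py
$H '[[[0.02,0,0,0,-7],[0.02,0,0,0,-7],[0.02,0,0,0,-7],[0.02,0,0,0,-7],[0.02,0,0,0,-7],[0.02,0,0,0,-7],[0.02,0,0,0,-7],[0.02,0,0,0,-7],[0.02,0,0,0,-7],[0.02,0,0,0,-7],[0.02,0,0,0,-7],[0.02,0,0,0,-7]]]'>/dev/null; python3 cc.py
$H '[[[0.02,0,0,0,-6],[0.02,0,0,0,-6],[0.02,0,0,0,0],[0.02,0,0,0,0],[0.02,0,0,0,0],[0.02,0,0,0,0],[0.02,0,0,0,0],[0.02,0,0,0,0],[0.02,0,0,0,0],[0.02,0,0,0,0]]]'>/dev/null; python3 cc.py
python3 - <<'E'
from h import *
cv2.imwrite('pics/w12.png',viewer.read_camera('wrist'))
E
```

```text
t54.1 cradle x,y,z mm [ 2.2 68.1  9.3] yaw 0.10 F along x,y,z [-4.1  0.3  4.9] open 30.7 ff 83.0 q6 1.59
t54.9 cradle x,y,z mm [ 1.2 67.9 82.2] yaw 0.10 F along x,y,z [-0.2  1.1 -1.8] open 30.4 ff 82.3 q6 1.59
t55.9 cradle x,y,z mm [ 1.7 67.9 82.8] yaw 84.44 F along x,y,z [-0.6  1.3 -1.5] open 30.5 ff 82.2 q6 0.12
t56.9 cradle x,y,z mm [ 1.7 67.9 82.8] yaw 168.45 F along x,y,z [-0.5 -0.3 -1.4] open 30.3 ff 82.2 q6 -1.35
t57.8 cradle x,y,z mm [ 2.3 68.  83.9] yaw -179.91 F along x,y,z [-0.2  0.6 -2.3] open 30.4 ff 82.2 q6 -1.55
```

View pics/w12.png

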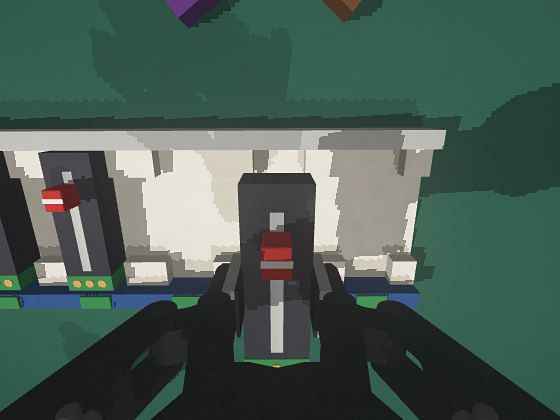

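The last unit is turned, green end at the blue bar, and its knob is about 1 mm short of the first's. Lower.

```bash
H="python3 -m handwheel"
$H '[[[0.02,0.0026,0,0.02,0],[0.02,0,0,0.015,0],[0.02,0,0,0.01,0],[0.02,0,0,0,0],[0.02,0,0,0,0],[0.02,0,0,0,0],[0.02,0,0,0,0],[0.02,0,0,0,0],[0.02,0,0,0,0]]]'>/dev/null; python3 gz.py &&
$H '[[[0.02,0,0,0.003,0],[0.02,0,0,0.003,0],[0.02,0,0,0.002,0],[0.02,0,0,0,0],[0.02,0,0,0,0]]]'>/dev/null && python3 gz.py &&
$H '[[[0.02,0,0,0.003,0],[0.02,0,0,0.003,0],[0.02,0,0,0.002,0],[0.02,0,0,0,0],[0.02,0,0,0,0]]]'>/dev/null && python3 gz.py &&
$H '[[[0.02,0,0,0.003,0],[0.02,0,0,0.003,0],[0.02,0,0,0,0],[0.02,0,0,0,0]]]'>/dev/null && python3 gz.py &&
$H '[[[0.02,0,0,0.003,0],[0.02,0,0,0.003,0],[0.02,0,0,0,0],[0.02,0,0,0,0]]]'>/dev/null && python3 gz.py && 
$H '[[[0.05,0,0,0,0],[0.05,0,0,0,0],[0.05,0,0,0,0],[0.05,0,0,0,0],[0.05,0,0,-0.01,0],[0.05,0,0,-0.03,0],[0.05,0,0,-0.04,0],[0.05,-0.01,-0.03,-0.03,0],[0.05,-0.01,-0.03,-0.03,0],[0,-0.01,-0.03,-0.03,0],[0,0,0,0,0],[0,0,0,0,0]]]'>/dev/null
$H '[[[0,0,0,0,0],[0,0,0,0,0],[0,0,0,0,0],[0,0,0,0,0],[0,0,0,0,0],[0,0,0,0,0]]]'>/dev/null; python3 cc.py
python3 - <<'E'
from h import *
cv2.imwrite('pics/w13.png',viewer.read_camera('wrist'))
E
```

```text
x,y,z [ 0.3 68.  39.7] F [ 0.2  0.2 -2.1] open 30.2
x,y,z [-0.7 67.9 30.4] F [-0.2 -0.5 -2.5] open 30.3
x,y,z [-0.6 67.9 22.5] F [-0.4 -0.6 -1.7] open 30.3
x,y,z [-0.6 67.9 16.4] F [-0.2 -0.1 -1.9] open 30.5
x,y,z [-0.7 67.9 10.4] F [ 0.1  0.2 -1. ] open 30.1
t61.6 cradle x,y,z mm [ 28.1 -17.5 176.2] yaw -179.86 F along x,y,z [ 0.2  0.4 -0.4] open 0.2 ff 0.0 q6 -1.69
```

View pics/w13.png

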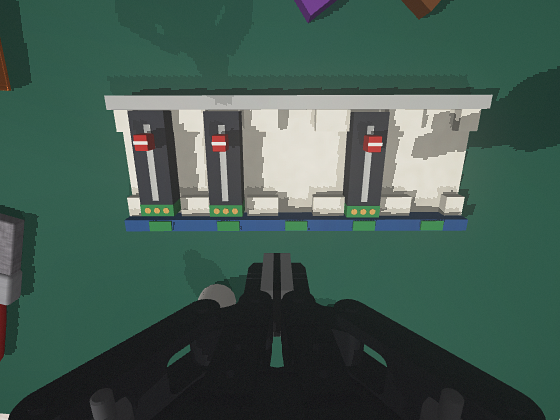

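All three units sit in nests with green ends at the blue bar and knobs at (143,143), (219,143) and (374,144). Next I check the knob run and the tray.

```bash
python3 - <<'E'
from cc import *
c=cam('wrist'); im=cv2.imread('pics/w13.png').astype(int)
red=((im[...,2]>150)&(im[...,1]<90)).astype(np.uint8); red[:120]=0; red[170:]=0
n,l,st,ce=cv2.connectedComponentsWithStats(red)
for i in range(1,n):
    if st[i][4]>20:
        k=[ray(c,st[i][0]+st[i][2]/2,r,.048)[:2] for r in (st[i][1],st[i][1]+st[i][3])]; print(st[i],[np.round(cc(q),1) for q in k])
for u in [(157,211),(227,211),(362,212)]: print('term',np.round(cc(ray(c,*u,.03)),1))
im=viewer.read_camera('top'); cv2.imwrite('pics/top14.png',im[120:320,120:480])
cv2.imwrite('pics/top14.png',cv2.resize(im[150:310,130:470],None,fx=2.3,fy=2.3))
viewer.read_camera('side')
E
```

```text
[133 135  14   6  74] [array([ -30.2, -136.5]), array([ -25.2, -137.1])]
[212 136  13   6  78] [array([-29.6, -68.8]), array([-24.5, -69.1])]
[368 137  14   6  66] [array([-29. ,  66.5]), array([-23.9,  67. ])]
[135 145  13   6  74] [array([ -21.7, -136.3]), array([ -16.6, -137. ])]
[213 146  12   6  65] [array([-21. , -68.8]), array([-15.9, -69.1])]
[368 147  13   5  65] [array([-20.5,  66.9]), array([-16.2,  67.3])]
term [  44.5 -137.2]
term [ 44.4 -67.7]
term [45.1 66.5]
```

View pics/top14.png

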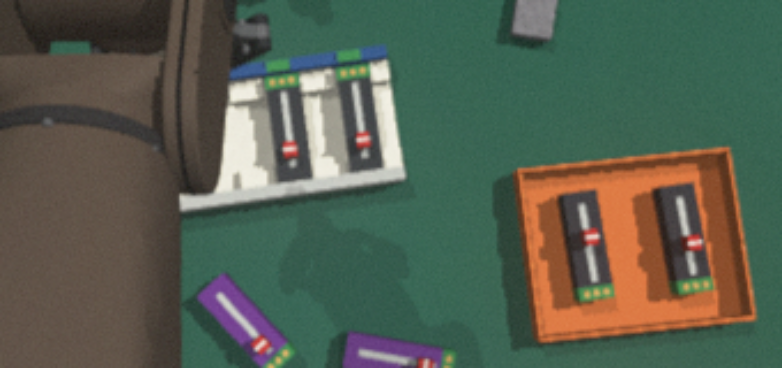

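Knob centres are at about −23 mm, which is full run, and both rejects lie flat in the tray. Handing in.

```bash
python3 -c "from plant import sign_off; print(sign_off())"
```

```text
the job is handed in; nothing more can be done
None
```

The job is handed in: all five knobs were pushed; the two that jammed (middle and leftmost nests) are in the orange tray, and the other three are turned, seated and fully run, green ends at the blue bar.

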